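# Third hand for a skein winder's slip clutch

## Robot

A 7-joint arm with a two-finger parallel gripper is mounted at the origin on a cart in front of the work surface, level with it; the furniture and walls round the work are solid. World frame = base frame: x ahead of the robot, y to its left, z up, the work surface at z = 0. Lengths are in m, angles in rad, forces in N, time in s.
With the tool pointing down it reaches from about 0.425 to 0.925 m from the base axis. Payload 6.8 kg.
Tool frame: the origin (TCP) lies on the centre line of the jaws, within the pads' length; the fingertips stand 11 mm ahead of it and the grasp point (between the pads) lies 8 mm behind it; z points along the fingers, y is the direction in which the jaws open and shut (so a half turn about z gives the same grasp; the last joint's range is limited). The gripper opens to 85 mm and grips with 20 to 120 N. Pads are 22 mm wide; open, the fingers measure 114 mm over their backs; the gripper's body (76 mm by 85 mm) begins 54 mm behind the grasp point. The pads swing forward as they close: fully open they stand 13 mm farther back than shut.
Start: joints at [-1.276, 0.477, 0.022, 1.555, -0.011, 1.109, -0.083], TCP at [0.265, 0.621, 0.242] pointing down, gripper open.
Joint ranges: [-2.96, 2.96], [-0.34, 2.1], [-1.41, 1.46], [0.24, 2.44], [-1.37, 4.51], [0.17, 1.92], [-2.96, 2.96]. Speed limits (rad/s): [2.39, 2.39, 3.14, 3.14, 3.14, 3.14, 3.14].

## Interface

Orientations are given as a rotation vector (axis times angle).
In Python, from bench import r gives the robot as it stands.
- The arm moves only by the tool send_rows, never from a script. Its argument "deltas" is a list of rows, each a list of 7 numbers: the opening, from 0 (shut) to 1 (fully open), then the shift along the tool's x, y, z as a fraction of full scale, then the turn, a rotation vector about the tool's x, y, z as a fraction of full scale. In form: [[hand, x, y, z, ax, ay, az], ...]. A call has 1 to 20 rows; each row is the pose to reach, as a shift and turn from the pose commanded when the call began, along the tool's axes at that moment, turning the shorter way round; what a row does not reach only later rows make up. Full scale, the value 1, is 150 mm for a shift and 180 degrees for a turn. A row lasts 1/12 s, in which the tool goes at most 41.7 mm and 7.16 degrees, less where a joint would pass 70% of its speed; a pose out of reach is approached as far as the arm can. A call with a number of a shift or a turn outside -1 to 1 is refused whole. A call with a gripper value outside its range is refused whole. The fingers move at their own pace and stop on an object; "squeeze" is the grip in N (left out, the last holds). Time passes only in rows, so rows that repeat a pose let the fingers close. It gives the time, the measured TCP pose, the force and the opening at its end, in the units of the state.
- r.get_obs(): the state, without advancing time (a new reading comes with each control period).
- r.grab_frame(name): name is "scene" or "top"; returns a dict with "pixels" (400x640x3 uint8, red, green, blue), "camera_matrix" (3x3 intrinsics, pixels), "rvec" (rotation vector, rad) and "tvec" (3), from world to camera coordinates, as OpenCV has them. Camera axes: x right, y down, z forward; pixel columns grow to the right and rows downward; lengths in m; the calibration is good to about 2 mm. A picture is of the moment at which its call begins. There is no depth.
- r.hand_in(): hands the job in, once; it reports no verdict.
The state is a dict: "clock": time; "joints": joint angles; "qvel": joint speeds; "tau": joint torques, N m; "tcp_pos": TCP position; "orientation": TCP orientation; "contact_force": force on the tool from outside, world axes, zero at the start; "moment": the same for the moment, N m; "grip_width": finger opening in m.
Only numpy, scipy, OpenCV 4.12 (cv2) and the standard library are available. Lean on these libraries where they do the work, as an engineer would, in place of code of your own. Each camera call takes 0.05 s, during which the arm holds its last target. There are 200 camera calls.

## Task

Build up the slip clutch on the skein winder's upright shaft: lay the grooved drive pulley flat on the spring-loaded clutch plate, lay the flat cork washer on the pulley, and put the pressure cap over the shaft with its slot matched to the shaft's flats. Then press the cap straight down against the spring with a steady push of about 12 N, so that the clip groove near the top of the shaft stands wholly clear above the cap but the spring is never squeezed solid, and keep it there for about three seconds and on: the program finishes while the gripper is still holding the cap down, so that a colleague can slip in the retaining clip. Leave the other things on the table where they are.

Things in the scene. Friction and masses are not known exactly. Their poses are not given: they have to be found in the camera images.
- winder: Skein winder motor unit, fixed: grey housing 110 (its x) x 150 (its y) x 42 mm high, yaw varies; knob and switch on its -x face. Origin: centre of its underside, z up. Boss (top at z = 48), coil spring and steel shaft stand on its centre. Shaft 16 mm round with two flats: 14 mm along the winder's x, 10 along its y, to z = 135, then a taper to 139; clip groove from z = 128 to 131.
- shaft_tip (a point): Tip of the shaft, on its axis, 139 mm above the winder's underside
- seat (a point): Centre of the upper face of the spring-loaded clutch plate (steel, 58 mm across, with a bonded cork face 54 mm across), on the shaft axis, 97 mm above the winder's underside when up; it goes down with the plate
- clutch_plate (a joint): Travel of the clutch plate down its spring, m: 0 up, 0.026 spring squeezed solid. It starts to move at about 5 N of load (plate included; the loose parts alone, about 2 N, do not move it), then 600 N/m. With all three parts on it a push of about 12 N brings it to about 0.017; the groove is wholly clear of the cap from 0.013 on
- pulley: Drive pulley of beech with a brass bush, 60 mm across, 18 mm thick, V groove round its rim, bore 19 mm; lies flat on the table. Both sides are alike. Origin: centre of its underside, z up
- cork_washer: Flat cork friction washer, 54 mm across, 6 mm thick, bore 19 mm; lies flat on the table. Origin: centre of its underside, z up
- pressure_cap: Dark steel cap lying flange down: flange 54 mm across, 6 mm thick; on it an oblong hub 40 (its x) x 24 (its y) x 14 mm high, total height 20. A slot 20 mm along its x, 14 along its y goes right through and passes over the shaft when cap x and winder x are parallel, either way round. Grip it across the 24 mm flats, fingertips just above the flange. Origin: centre of the flange's underside, z up
- thread_cone: Bystander: cone of thread, 60 mm across, 82 mm tall. Origin: centre of its underside
- dye_pot_3: Bystander: small screw pot with a black lid, 54 mm across, 44 mm tall. Origin: centre of its underside
- dye_pot_1: Bystander: small screw pot with a pale lid, 54 mm across, 44 mm tall. Origin: centre of its underside
- pegs_3: Bystander: wooden clothes peg, 72 mm long, 12 mm high. Origin: centre of its underside
- scissors_1: Bystander: scissors, 199 mm long, lying flat. Origin: centre of their underside
- tape_1: Bystander: roll of masking tape, 100 mm across, 25 mm high. Origin: centre of its underside
- pen_1: Bystander: marker pen, 135 mm long, 17 mm thick. Origin: centre of its underside

How it is judged:
On the way, in this order (a step that is already met when the one before it is completed fails the run):
1. the pulley lies flat on the clutch plate, round the shaft, let go (horizontal distance between pulley and seat below 0.005 m and z of pulley in the frame of seat between -0.003 and 0.003 m and angle between pulley's own z axis and vertical below 0.08 rad and contact force between the fingers and pulley below 0.5 N), for 0.2 s.
2. the cork washer lies flat on the pulley, round the shaft, let go (horizontal distance between cork_washer and seat below 0.005 m and z of cork_washer in the frame of seat between 0.015 and 0.021 m and angle between cork_washer's own z axis and vertical below 0.1 rad and contact force between the fingers and cork_washer below 0.5 N), for 0.2 s.
3. the cap is pressed down on the stack with 8 to 18 N, the groove clear, steadily for 2 s (contact force between pressure_cap and cork_washer between 8 and 18 N and value of joint clutch_plate between 0.013 and 0.023 m and velocity of joint clutch_plate between -0.02 and 0.02 m/s), for 2 s.
At the end, for the whole second after the job is handed in: Pulley, washer and cap are stacked on the clutch plate, each within 5 mm of the shaft axis and 3 mm of its seated height, cap level within 0.1 rad; the gripper holds the cap so that it bears on the washer with 8 to 18 N and the plate is 13 to 23 mm down, groove clear (contact force between pressure_cap and cork_washer between 8 and 18 N and value of joint clutch_plate between 0.013 and 0.023 m and contact force between the fingers and pressure_cap above 5 N and horizontal distance between each of pulley, cork_washer, pressure_cap and seat below 0.005 m and z of pulley in the frame of seat between -0.003 and 0.003 m and z of cork_washer in the frame of seat between 0.015 and 0.021 m and z of pressure_cap in the frame of seat between 0.021 and 0.027 m and angle between pressure_cap's own z axis and vertical below 0.1 rad); the arm keeps its last pose, push and grip.
It fails at once if the spring is squeezed solid (value of joint clutch_plate above 0.0255 m).
It fails at once if a bystander is shifted by more than 30 mm (distance of any of thread_cone, dye_pot_3, dye_pot_1, pegs_3, scissors_1, tape_1, pen_1 from where it was at the start of the episode above 0.03 m).
It also fails if it takes over 72 s, if anything falls off the work surface, if the arm or the gripper's body presses on something with over 40 N, if the wrist force passes 120 N, or if a joint passes its speed limit or range.

## Working session

There is one attempt and no reset: what is moved stays moved. The work goes in short steps, Python scripts to look and compute and a tool call to move; the robot and the scene stay as the last step left them, time stands still between calls to the robot, and variables do not carry over. Pictures are saved under pics/ and viewed, about 8 in all and at most 12, crops included, and the job is handed in when it is done.

Besides the shell and the picture viewer there is one more tool, called after "Request:" as name(argument=value, ...) on one line, values as JSON. send_rows: Moves the arm, as the interface text tells. Shift numbers are shares of 150 mm and turn numbers shares of 180 degrees, none past 1 either way. Its arguments: {"type":"object","properties":{"deltas":{"type":"array","items":{"type":"array","items":{"type":"number"}}},"squeeze":{"type":"number"}},"required":["deltas"]}

```bash
mkdir -p pics; cat > h.py <<'E'
import numpy as np,cv2
from bench import r
def grab(n,save=None):
    f=r.grab_frame(n)
    if save: cv2.imwrite(save,cv2.cvtColor(f["pixels"],cv2.COLOR_RGB2BGR))
    return f
def ray(f,u,v,z):
    K=np.array(f["camera_matrix"]);R=cv2.Rodrigues(np.array(f["rvec"],float))[0];t=np.array(f["tvec"],float).ravel()
    d=R.T@np.linalg.inv(K)@np.array([u,v,1.]);c=-R.T@t
    return c+d*(z-c[2])/d[2]
def proj(f,p):
    return cv2.projectPoints(np.array(p,float).reshape(-1,3),np.array(f["rvec"],float),np.array(f["tvec"],float),np.array(f["camera_matrix"],float),None)[0].reshape(-1,2)
E
python3 - <<'E'
from h import *
for n in("top","scene"):
    f=grab(n,f"pics/{n}0.png");R=cv2.Rodrigues(np.array(f["rvec"],float))[0]
    print(n,f["camera_matrix"],-R.T@np.array(f["tvec"]).ravel(),R[2])
print(r.get_obs())
E
```

```text
top [[426.98944212   0.         311.0614074 ]
 [  0.         426.98944212 195.7068195 ]
 [  0.           0.           1.        ]] [ 0.33598208 -0.08641502  1.38053081] [ 0.17382906 -0.00779443 -0.984745  ]
scene [[500.46986198   0.         315.92920606]
 [  0.         500.46986198 206.61687564]
 [  0.           0.           1.        ]] [-0.09909239 -1.04099644  1.12061626] [ 0.41892224  0.62827681 -0.65557029]
{'clock': 0.1, 'joints': array([-1.27610912,  0.47772788,  0.02238832,  1.55634901, -0.01149523,
        1.10931677, -0.08309158]), 'qvel': array([ 0.00115463, -0.00194528,  0.00186224, -0.00132192,  0.00043041,
       -0.00052362, -0.00174449]), 'tau': array([ 3.40300947e-03, -5.97757924e+01,  1.61282871e+00, -2.81951755e+01,
        1.27794643e-02,  5.04906027e-03,  4.53515054e-05]), 'tcp_pos': array([0.26442208, 0.62048755, 0.24141832]), 'orientation': array([-6.28405678e-01, -3.07790785e+00,  2.60979510e-03]), 'contact_force': array([0.3196948 , 0.4757776 , 0.38792951]), 'moment': array([ 0.00650731, -0.01311329,  0.01353284]), 'grip_width': 0.08546685373731144}
```

View pics/top0.png

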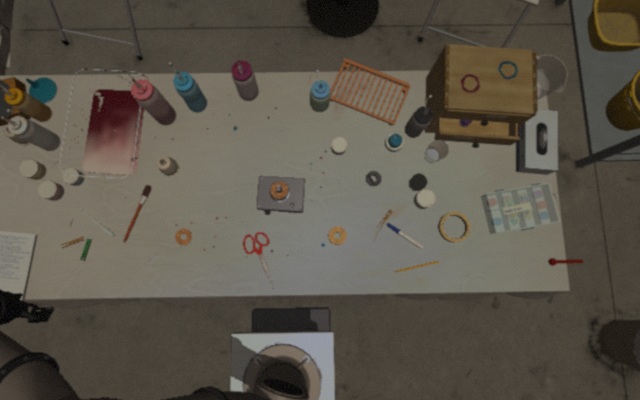

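View pics/scene0.png

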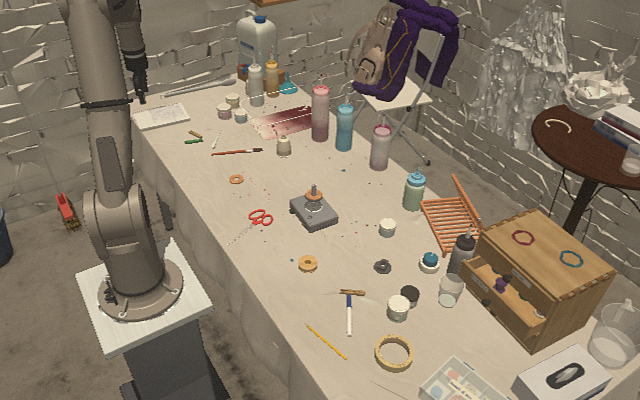

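Pulley is at top (337,235), the washer at (183,237), the cap at (373,178) and the winder at (281,193). Next I'll measure them with masks and enlarged crops.

```bash
python3 - <<'E'
from h import *
ims={n:grab(n) for n in("top","scene")}
C={"top":[(281,193),(337,235),(183,237),(373,178)],"scene":[(314,205),(308,264),(236,179),(383,267)]}
rows=[]
for n in C:
    row=[]
    for (u,v) in C[n]:
        h=30 if (u,v) in((281,193),(314,205)) else 15
        p=ims[n]["pixels"][v-h:v+h,u-h:u+h]
        row.append(cv2.resize(p,(200,200),interpolation=cv2.INTER_CUBIC))
    rows.append(np.hstack(row))
o=np.vstack(rows);cv2.imwrite("pics/crop.png",cv2.cvtColor(o,cv2.COLOR_RGB2BGR))
for n in C:
    f=ims[n];hsv=cv2.cvtColor(f["pixels"],cv2.COLOR_RGB2HSV)
    for k,(u,v) in zip(["wind","pul","wash","cap"],C[n]):
        if k in("pul","wash"): m=((hsv[...,0]<20)&(hsv[...,1]>105)).astype(np.uint8)
        else: m=(hsv[...,2]<(100 if k=="cap" else 125)).astype(np.uint8)
        w=np.zeros_like(m);h=40 if k=="wind" else 14;w[v-h:v+h,u-h:u+h]=m[v-h:v+h,u-h:u+h]
        cs=cv2.findContours(w,cv2.RETR_EXTERNAL,cv2.CHAIN_APPROX_NONE)[0]
        if not cs: print(n,k,"none");continue
        c=max(cs,key=cv2.contourArea);(cx,cy),(a,b),ang=cv2.minAreaRect(c)
        x,y,ww,hh=cv2.boundingRect(c)
        z={"wind":.042,"pul":.009,"wash":.003,"cap":.008}[k]
        print(n,k,(round(cx,1),round(cy,1)),(round(a,1),round(b,1)),round(ang),(x,y,ww,hh),ray(f,x+ww/2-.5,y+hh/2-.5,z).round(4))
        if k=="wind":
            bp=cv2.boxPoints(((cx,cy),(a,b),ang));print([ray(f,*q,z).round(3).tolist() for q in bp])
print(hsv[237-0,183],ims["top"]["pixels"][237,176:192].tolist())
E
```

```text
top wind (280.5, 192.5) (79.0, 79.0) 90 (241, 153, 80, 80) [5.839e-01 2.000e-04 4.200e-02]
[[0.716, 0.128, 0.042], [0.712, -0.128, 0.042], [0.456, -0.123, 0.042], [0.46, 0.124, 0.042]]
top pul (337.0, 235.5) (17.0, 16.0) 90 (329, 227, 17, 18) [ 0.4473 -0.1787  0.009 ]
top wash (182.5, 236.5) (15.0, 15.0) 90 (175, 229, 16, 16) [0.4515 0.3181 0.003 ]
top cap (373.0, 178.5) (14.8, 14.8) 45 (366, 171, 16, 16) [ 0.633  -0.3035  0.008 ]
scene wind (310.5, 219.8) (51.6, 24.2) 19 (289, 200, 50, 33) [ 0.5585 -0.0418  0.042 ]
[[0.457, -0.017, 0.042], [0.535, 0.067, 0.042], [0.626, -0.087, 0.042], [0.546, -0.16, 0.042]]
scene pul (308.0, 263.5) (17.0, 18.0) 90 (299, 255, 19, 18) [ 0.45   -0.1814  0.009 ]
scene wash (236.5, 178.5) (9.0, 13.0) 90 (230, 174, 14, 10) [0.4545 0.3125 0.003 ]
scene cap (382.0, 266.5) (13.0, 16.0) 90 (374, 260, 17, 14) [ 0.6317 -0.3081  0.008 ]
[ 18  55 111] [[120, 82, 48], [124, 82, 49], [124, 82, 50], [118, 82, 55], [114, 97, 78], [117, 110, 95], [119, 116, 101], [123, 120, 103], [119, 118, 103], [124, 116, 101], [126, 105, 84], [128, 90, 59], [125, 85, 50], [121, 80, 50], [121, 83, 56], [117, 95, 74]]
```

View pics/crop.png

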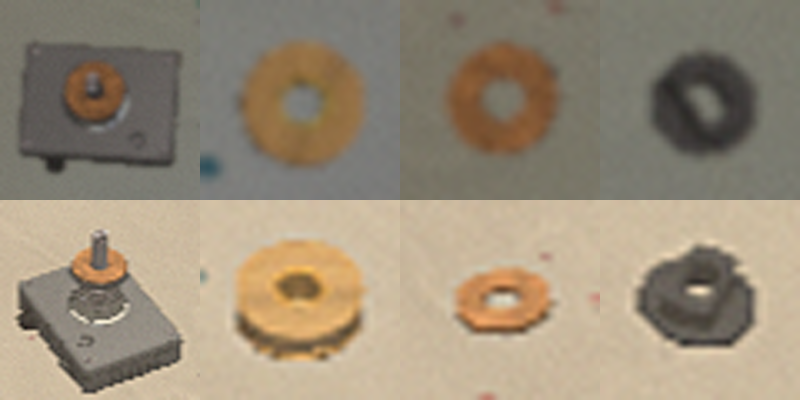

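```bash
python3 - <<'E'
from h import *
from scipy.spatial.transform import Rotation as Ro
S=6
for n,C in {"top":[(281,193),(337,235),(183,237),(373,178),(278,190)],"scene":[(314,205),(308,264),(236,179),(383,267),(314,196)]}.items():
    f=grab(n)
    for k,(u,v) in zip(["wind","pul","wash","cap","plate"],C):
        h={"wind":32,"plate":10}.get(k,14)
        p=f["pixels"][v-h:v+h,u-h:u+h].astype(np.float32)
        g=p[...,0]-p[...,2] if k in("pul","wash","plate") else 255-p.mean(2)
        if k=="wind" : g=np.maximum(g,0)
        g=cv2.resize(g,None,fx=S,fy=S,interpolation=cv2.INTER_CUBIC)
        g8=cv2.normalize(g,None,0,255,cv2.NORM_MINMAX).astype(np.uint8)
        t,m=cv2.threshold(g8,0,255,cv2.THRESH_BINARY+cv2.THRESH_OTSU)
        c=max(cv2.findContours(m,cv2.RETR_EXTERNAL,cv2.CHAIN_APPROX_NONE)[0],key=cv2.contourArea)
        hull=cv2.convexHull(c);M=cv2.moments(hull);
        px=lambda q:((q[0]+.5)/S-.5+u-h,(q[1]+.5)/S-.5+v-h)
        z={"wind":.04,"pul":.009,"wash":.003,"cap":.006,"plate":.096}[k]
        q=px((M["m10"]/M["m00"],M["m01"]/M["m00"]))
        print(n,k,np.round(q,2),ray(f,*q,z)[:2].round(4),"area",M["m00"]/S/S)
        if k=="wind":
            bp=np.array([ray(f,*px(b),.042)[:2] for b in cv2.boxPoints(cv2.minAreaRect(c))]);print(bp.round(3).tolist(),bp.mean(0))
        if k=="cap" and n=="top":
            cs,hi=cv2.findContours(m,cv2.RETR_CCOMP,cv2.CHAIN_APPROX_NONE)
            for i,cc in enumerate(cs):
                if hi[0][i][3]>=0 and cv2.contourArea(cc)>30:
                    b=np.array([ray(f,*px(x),.01)[:2] for x in cv2.boxPoints(cv2.minAreaRect(cc))]);print("slot",b.round(4).tolist())
        if k=="plate":
            print(p[...,0].astype(int)[2:20:1,4:16].tolist() if 0 else "")
o=r.get_obs();print(Ro.from_rotvec(o["orientation"]).as_matrix().round(3))
f=grab("top");print(proj(f,[[.58,0,.042],[.58,0,.097],[.58,0,.139]]))
a=[grab("top")["pixels"][178:204,266:292],grab("scene")["pixels"][178:212,297:331],grab("top")["pixels"][165:191,360:386],grab("scene")["pixels"][254:280,370:396]]
cv2.imwrite("pics/c2.png",cv2.cvtColor(np.vstack([np.hstack([cv2.resize(x,(300,300),interpolation=cv2.INTER_NEAREST) for x in a[i:i+2]]) for i in(0,2)]),cv2.COLOR_RGB2BGR))
E
```

```text
top wind [280.07 194.77] [0.577  0.0017] area 1791.875
[[0.515, 0.082], [0.644, 0.075], [0.633, -0.079], [0.504, -0.071]] [0.57390509 0.00164634]
top pul [337.02 235.05] [ 0.4487 -0.1788] area 266.27777777777777
top wash [182.79 236.36] [0.4519 0.3172] area 214.1527777777778
top cap [373.05 178.26] [ 0.6343 -0.3024] area 192.69444444444446
slot [[0.64, -0.2932], [0.6464, -0.3033], [0.629, -0.3134], [0.6227, -0.3034]]
top plate [278.89 189.67] [0.5828 0.0016] area 239.41666666666666

scene wind [312.47 209.94] [ 0.5728 -0.0133] area 1526.4722222222224
[[0.505, 0.062], [0.655, 0.108], [0.624, -0.105], [0.487, -0.137]] [ 0.56761437 -0.01788914]
scene pul [307.49 261.98] [ 0.452  -0.1753] area 230.16666666666666
scene wash [235.96 178.36] [0.4533 0.3142] area 104.40277777777777
scene cap [382.3  266.41] [ 0.634  -0.3069] area 208.41666666666666
scene plate [313.39 193.94] [ 0.5825 -0.0025] area 142.73611111111111

[[-0.92   0.392 -0.   ]
 [ 0.392  0.92  -0.001]
 [-0.    -0.001 -1.   ]]
[[280.5694018  193.71680846]
 [279.40131301 190.50609954]
 [278.44192789 187.86905139]]
```

View pics/c2.png

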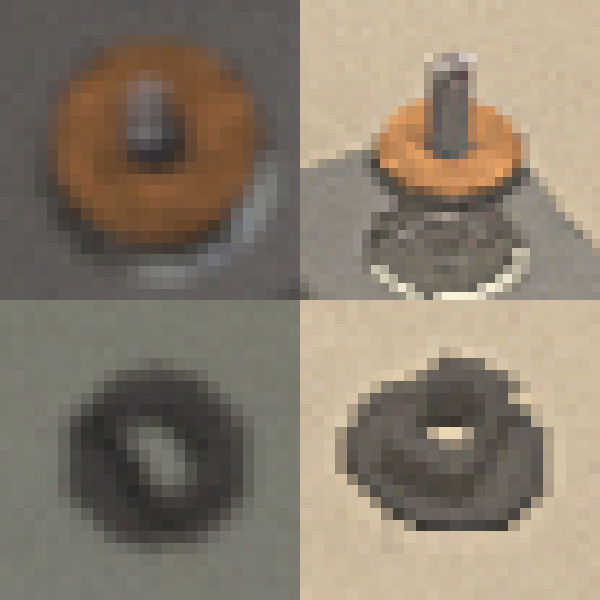

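Crops show a shaft in the cork plate and the cap's slot at about 35° in world. My estimates are pulley (0.450, -0.177), washer (0.4525, 0.316), cap (0.634, -0.304) and shaft (0.5825, 0), with winder yaw about -3.5°. I'm moving towards the pulley now.

Request:
send_rows(deltas=[[1,-0.805,-0.552,0,0,0,0],[1,-0.805,-0.552,0,0,0,0],[1,-0.805,-0.552,0,0,0,0],[1,-0.805,-0.552,0,0,0,0],[1,-0.805,-0.552,0,0,0,0]])

```text
clock: 0.97
tcp_pos: [0.3483, 0.4917, 0.2427]
orientation: [0.642, 3.072, -0.003]
contact_force: [1.0, -0.6, -0.3]
grip_width: 0.0857
```

Request:
send_rows(deltas=[[1,-0.805,-0.552,0,0,0,0],[1,-0.805,-0.552,0,0,0,0],[1,-0.805,-0.552,0,0,0,0],[1,-0.805,-0.552,0,0,0,0]])

```text
clock: 1.3
tcp_pos: [0.4248, 0.3694, 0.2426]
orientation: [0.636, 3.075, -0.002]
contact_force: [0.6, -0.7, 0.1]
grip_width: 0.0856
```

Request:
send_rows(deltas=[[1,-0.805,-0.552,0,0,0,-0.109],[1,-0.805,-0.552,0,0,0,-0.109],[1,-0.805,-0.552,0,0,0,-0.109],[1,-0.805,-0.552,0,0,0,-0.109],[1,-0.805,-0.552,0,0,0,-0.109]])

```text
clock: 1.72
tcp_pos: [0.5043, 0.2437, 0.2427]
orientation: [0.11, 3.137, -0.004]
contact_force: [0.3, -0.6, -0.5]
grip_width: 0.0854
```

Request:
send_rows(deltas=[[1,0.05,-0.953,0,0,0,0],[1,0.05,-0.953,0,0,0,0],[1,0.05,-0.953,0,0,0,0],[1,0.05,-0.953,0,0,0,0]])

```text
clock: 2.05
tcp_pos: [0.4836, 0.1032, 0.2424]
orientation: [-0.103, -3.139, 0.002]
contact_force: [-0.4, -0.8, 0.4]
grip_width: 0.0852
```

Request:
send_rows(deltas=[[1,0.05,-0.953,0,0,0,0],[1,0.05,-0.953,0,0,0,0],[1,0.05,-0.953,0,0,0,0],[1,0.05,-0.953,0,0,0,0]])

```text
clock: 2.38
tcp_pos: [0.4673, -0.0387, 0.2427]
orientation: [0.103, 3.139, -0.002]
contact_force: [-0.9, 0.4, 0.2]
grip_width: 0.0857
```

Request:
send_rows(deltas=[[1,0.05,-0.953,0,0,0,0],[1,0.05,-0.953,0,0,0,0],[1,0.05,-0.953,0.8,0,0,0],[1,0.05,-0.953,0.8,0,0,0],[1,0.05,-0.953,0.8,0,0,0],[1,0.05,-0.953,0.8,0,0,0],[1,0.05,-0.953,0.8,0,0,0]])

```text
clock: 2.97
tcp_pos: [0.4504, -0.1765, 0.1203]
orientation: [-0.098, -3.135, -0.001]
contact_force: [-0.1, 0.4, 0.1]
grip_width: 0.0855
```

Request:
send_rows(deltas=[[1,0,0,0.713,0,0,0],[1,0,0,0.713,0,0,0],[1,0,0,0.713,0,0,0],[1,0,0,0.713,0,0,0],[1,0,0,0.713,0,0,0]], squeeze=20)

```text
clock: 3.38
tcp_pos: [0.4534, -0.1751, 0.0163]
orientation: [0.093, 3.14, 0.001]
contact_force: [-0.0, -0.6, -0.6]
grip_width: 0.0852
```

Request:
send_rows(deltas=[[0.5,0,0,0,0,0,0],[0.5,0,0,0,0,0,0],[0.5,0,0,0,0,0,0],[0.5,0,0,0,0,0,0],[0.5,0,0,0,0,0,0],[0.5,0,0,0,0,0,0]])

```text
clock: 3.88
tcp_pos: [0.4543, -0.1764, 0.018]
orientation: [0.094, 3.135, -0.0]
contact_force: [-0.6, 1.7, 11.4]
grip_width: 0.0594
```

Request:
send_rows(deltas=[[0.5,0,0,0,0,0,0],[0.5,0,0,0,0,0,0],[0.5,0,0,0,0,0,0]])

```text
clock: 4.13
tcp_pos: [0.4543, -0.1764, 0.018]
orientation: [0.094, 3.135, -0.0]
contact_force: [-1.4, 1.8, 12.0]
grip_width: 0.0591
```

```bash
python3 -c "
from h import *
o=r.get_obs();print(o['joints'].round(3),o['tcp_pos'],o['contact_force'])"
```

```text
[ 0.037  0.539  0.254  2.169 -0.296  0.461  2.033] [ 0.4542903  -0.17639142  0.01800898] [-1.35060651  1.77806758 11.95907569]
```

Request:
send_rows(deltas=[[1,0,0,-0.05,0,0,0],[1,0,0,-0.05,0,0,0],[1,0,0,-0.05,0,0,0],[1,0,0,-0.05,0,0,0.5],[1,0,0,-0.05,0,0,0.5],[1,0,0,-0.05,0,0,0.5],[1,0,0,-0.05,0,0,0.5],[1,0,0,-0.05,0,0,0.5],[1,0,0,-0.05,0,0,0.5],[1,0,0,-0.05,0,0,0.5],[1,0,0,-0.05,0,0,0.5],[1,0,0,-0.05,0,0,0.5],[1,0,0,-0.05,0,0,0.5],[1,0,0,-0.05,0,0,0.5],[1,0,0,-0.05,0,0,0.5],[1,0,0,-0.05,0,0,0.5],[1,0,0,-0.05,0,0,0.5]])

```text
clock: 5.55
tcp_pos: [0.4522, -0.1759, 0.0228]
orientation: [-2.289, -2.151, 0.001]
contact_force: [0.7, 0.9, -0.5]
grip_width: 0.0853
```

Request:
send_rows(deltas=[[0.3,0,0,0,0,0,0],[0.3,0,0,0,0,0,0],[0.3,0,0,0,0,0,0],[0.3,0,0,0,0,0,0],[0.3,0,0,0,0,0,0],[0.3,0,0,0,0,0,0],[0.3,0,0,0,0,0,0],[0.3,0,0,0,0,0,0]], squeeze=30)

```text
clock: 6.22
tcp_pos: [0.4515, -0.1768, 0.0254]
orientation: [-2.286, -2.152, -0.004]
contact_force: [-9.7, 4.0, 44.9]
grip_width: 0.051
```

Request:
send_rows(deltas=[[0.77,0,0,0,0,0,0],[0.77,0,0,0,0,0,0],[0.77,0,0,0,0,0,0],[0.77,0,0,0,0,0,0],[0.77,0,0,0,0,0,0]])

```text
clock: 6.63
tcp_pos: [0.4519, -0.1761, 0.0226]
orientation: [-2.287, -2.154, 0.0]
contact_force: [1.0, 0.6, -0.1]
grip_width: 0.0656
```

Request:
send_rows(deltas=[[0.77,0,0,0.02,0,0,0],[0.77,0,0,0.02,0,0,0],[0.77,0,0,0.02,0,0,0]])

```text
clock: 6.88
tcp_pos: [0.4519, -0.1762, 0.0195]
orientation: [-2.287, -2.153, 0.001]
contact_force: [0.8, 0.2, -0.5]
grip_width: 0.0658
```

Request:
send_rows(deltas=[[0.77,0,0,0.02,0,0,0],[0.77,0,0,0.02,0,0,0],[0.77,0,0,0.02,0,0,0]])

```text
clock: 7.13
tcp_pos: [0.4521, -0.1762, 0.0166]
orientation: [-2.287, -2.153, 0.0]
contact_force: [-0.9, -0.6, 0.2]
grip_width: 0.0657
```

Request:
send_rows(deltas=[[0.77,0,0,0.02,0,0,0],[0.77,0,0,0.02,0,0,0],[0.77,0,0,0.02,0,0,0]])

```text
clock: 7.38
tcp_pos: [0.4521, -0.1762, 0.0137]
orientation: [-2.287, -2.153, 0.0]
contact_force: [-0.6, 0.5, 0.3]
grip_width: 0.0657
```

Request:
send_rows(deltas=[[0.77,0,0,0.02,0,0,0],[0.77,0,0,0.02,0,0,0],[0.77,0,0,0.02,0,0,0]])

```text
clock: 7.63
tcp_pos: [0.4521, -0.1762, 0.0107]
orientation: [-2.287, -2.153, 0.0]
contact_force: [-0.5, -0.2, 0.3]
grip_width: 0.0657
```

Request:
send_rows(deltas=[[0.77,0,0,0.02,0,0,0],[0.77,0,0,0.02,0,0,0],[0.77,0,0,0.02,0,0,0]])

```text
clock: 7.88
tcp_pos: [0.4521, -0.1762, 0.0077]
orientation: [-2.287, -2.153, 0.0]
contact_force: [0.4, -0.2, 0.2]
grip_width: 0.0659
```

Request:
send_rows(deltas=[[0.77,0,0,0.013,0,0,0],[0.77,0,0,0.013,0,0,0],[0.77,0,0,0.013,0,0,0]])

```text
clock: 8.13
tcp_pos: [0.4521, -0.1762, 0.0058]
orientation: [-2.287, -2.153, 0.0]
contact_force: [0.4, -0.1, 0.0]
grip_width: 0.0654
```

Request:
send_rows(deltas=[[0.4,0,0,0,0,0,0],[0.4,0,0,0,0,0,0],[0.4,0,0,0,0,0,0],[0.4,0,0,0,0,0,0],[0.4,0,0,0,0,0,0]], squeeze=30)

```text
clock: 8.55
tcp_pos: [0.4529, -0.1765, 0.0066]
orientation: [2.287, 2.152, 0.002]
contact_force: [0.7, 0.5, 8.9]
grip_width: 0.0579
```

Request:
send_rows(deltas=[[0.4,0,0,-0.04,0,0,0],[0.4,0,0,-0.04,0,0,0],[0.4,0,0,-0.04,0,0,0]])

```text
clock: 8.8
tcp_pos: [0.4522, -0.1762, 0.0121]
orientation: [2.287, 2.153, 0.0]
contact_force: [0.3, -0.4, -1.1]
grip_width: 0.0575
```

Request:
send_rows(deltas=[[0.4,0,0,-0.3,0,0,0],[0.4,0,0,-0.3,0,0,0],[0.4,0,0,-0.3,0,0,0],[0.4,0,0,-0.3,0,0,0]])

```text
clock: 9.13
tcp_pos: [0.4523, -0.1759, 0.0568]
orientation: [2.287, 2.154, 0.001]
contact_force: [-0.2, 0.4, -1.1]
grip_width: 0.0578
```

```bash
python3 - <<'E'
from h import *
f=grab("scene");p=proj(f,[r.get_obs()["tcp_pos"]])[0].astype(int);print(p,r.get_obs()["joints"].round(2))
g=grab("top");q=proj(g,[r.get_obs()["tcp_pos"]])[0].astype(int)
a=[x["pixels"][c[1]-30:c[1]+30,c[0]-30:c[0]+30] for x,c in((f,p),(g,q))]
cv2.imwrite("pics/g1.png",cv2.cvtColor(np.hstack([cv2.resize(x,(400,400),interpolation=cv2.INTER_CUBIC) for x in a]),cv2.COLOR_RGB2BGR))
E
```

```text
[307 251] [-0.34  0.57  0.75  2.18 -0.68  0.63  0.84]
```

View pics/g1.png

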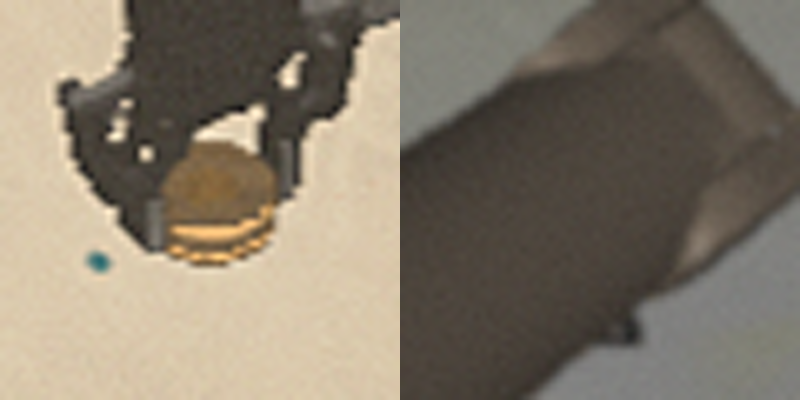

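Pulley is held level between the pads (scene crop, around (215,200)). I'll refine the shaft position with circle fits on the plate's cork face, and do the same for the washer.

```bash
python3 - <<'E'
from h import *
S=8
for n,C in {"top":{"plate":(278,190,11,.097,.027),"wash":(183,237,13,.006,.027)},"scene":{"plate":(314,194,12,.097,.027),"wash":(236,179,12,.006,.027)}}.items():
    f=grab(n)
    for k,(u,v,h,z,R) in C.items():
        p=f["pixels"][v-h:v+h,u-h:u+h].astype(np.float32)
        g=cv2.resize(p[...,0]-p[...,2],None,fx=S,fy=S,interpolation=cv2.INTER_CUBIC)
        g8=cv2.normalize(g,None,0,255,cv2.NORM_MINMAX).astype(np.uint8)
        m=cv2.threshold(g8,0,255,cv2.THRESH_BINARY+cv2.THRESH_OTSU)[1]
        c=max(cv2.findContours(m,cv2.RETR_EXTERNAL,cv2.CHAIN_APPROX_NONE)[0],key=cv2.contourArea)
        P=np.array([ray(f,(q[0]+.5)/S-.5+u-h,(q[1]+.5)/S-.5+v-h,z)[:2] for q in c[:,0]])
        from scipy.optimize import least_squares
        s=least_squares(lambda t:np.hypot(*(P-t[:2]).T)-t[2],[*P.mean(0),R],loss="soft_l1",f_scale=.001)
        print(n,k,s.x.round(4),"rms",np.sqrt(np.mean(s.fun**2)).round(4))
    for uv in ([(278.3,184.5),(278.3,185.5)] if n=="top" else [(313.7,183.5),(313.7,184.5)]): print("tip",ray(f,*uv,.139).round(4))
E
```

```text
top plate [0.5827 0.0016 0.0268] rms 0.0003
top wash [0.4517 0.3162 0.0264] rms 0.0003
tip [5.902e-01 4.000e-04 1.390e-01]
tip [5.872e-01 4.000e-04 1.390e-01]
scene plate [ 1.1187 -0.3356  0.5956] rms 0.0039
scene wash [0.4521 0.3108 0.0265] rms 0.001
tip [ 0.5827 -0.003   0.139 ]
tip [ 0.5799 -0.0072  0.139 ]
```

Request:
send_rows(deltas=[[0.4,0,0,-0.8,0,0,0],[0.4,0,0,-0.8,0,0,0],[0.4,0.623,0.407,-0.8,0,0,0],[0.4,0.623,0.407,-0.8,0,0,0],[0.4,0.623,0.407,-0.8,0,0,0],[0.4,0.623,0.407,-0.8,0,0,0],[0.4,0.623,0.407,-0.8,0,0,0]])

```text
clock: 9.92
tcp_pos: [0.5199, -0.0846, 0.1766]
orientation: [2.282, 2.159, -0.0]
contact_force: [-0.4, -1.6, -2.1]
grip_width: 0.0576
```

Request:
send_rows(deltas=[[0.4,0.623,0.407,0,0,0,0],[0.4,0.623,0.407,0,0,0,0],[0.4,0.623,0.407,0,0,0,0],[0.4,0.623,0.407,0,0,0,0],[0.4,0.623,0.407,0,0,0,0],[0.4,0.623,0.407,0,0,0,0]])

```text
clock: 10.42
tcp_pos: [0.5839, 0.0008, 0.1761]
orientation: [-2.29, -2.15, 0.004]
contact_force: [0.5, -0.1, -1.4]
grip_width: 0.0574
```

```bash
python3 - <<'E'
from h import *
o=r.get_obs();print(o["tcp_pos"],o["contact_force"],o["grip_width"])
f=grab("scene");g=grab("top")
a=[f["pixels"][155:215,284:344],g["pixels"][160:220,250:310]]
cv2.imwrite("pics/g2.png",cv2.cvtColor(np.hstack([cv2.resize(x,(400,400),interpolation=cv2.INTER_CUBIC) for x in a]),cv2.COLOR_RGB2BGR))
E
```

```text
[0.58389071 0.00080334 0.17608465] [ 0.51060318 -0.12765689 -1.37694652] 0.057447883120784346
```

View pics/g2.png

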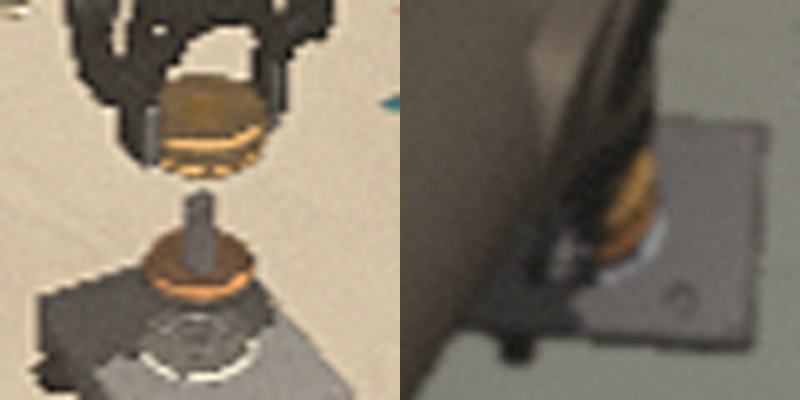

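```bash
python3 - <<'E'
from h import *
f=grab("scene");p=f["pixels"].astype(np.float32)
d=p[...,0]-p[...,2]
def span(v0,v1,t=45,u0=295,u1=335):
    for v in range(v0,v1):
        s=np.where(d[v,u0:u1]>t)[0]+u0
        if len(s): print(v,s.min(),s.max(),(s.min()+s.max())/2,end=" | ")
    print()
span(165,183);span(188,202)
g=p.mean(2)
for v in range(184,190): print(v,g[v,305:325].astype(int))
x,y,_=r.get_obs()["tcp_pos"]
print(proj(f,[[x,y,.178],[x,y,.169],[x,y,.139],[x,y,.097],[.5862,.003,.097],[.5862,.003,.139]]).round(2))
E
```

```text
165 310 334 322.0 | 166 309 333 321.0 | 167 295 334 314.5 | 168 295 334 314.5 | 169 297 334 315.5 | 170 295 333 314.0 | 171 296 331 313.5 | 172 295 334 314.5 | 173 295 334 314.5 | 174 295 333 314.0 | 175 295 334 314.5 | 176 298 333 315.5 | 177 297 334 315.5 | 178 298 334 316.0 | 179 295 334 314.5 | 180 296 334 315.0 | 181 296 333 314.5 | 182 296 334 315.0 | 
188 295 334 314.5 | 189 296 334 315.0 | 190 295 334 314.5 | 191 297 333 315.0 | 192 295 334 314.5 | 193 295 334 314.5 | 194 295 334 314.5 | 195 295 334 314.5 | 196 295 333 314.0 | 197 307 330 318.5 | 198 308 331 319.5 | 199 309 334 321.5 | 200 327 330 328.5 | 201 327 332 329.5 | 
184 [194 196 191 192 192 190 169 124 100  93  91 163 192 192 188 193 186 189
 187 189]
185 [191 192 186 191 193 199 149  87 100  98  87 164 198 190 192 191 190 188
 187 195]
186 [186 193 192 187 195 199 156  99  99  86  77 164 199 190 188 190 195 188
 191 192]
187 [190 188 194 186 194 201 143  88  89  89  88 165 196 192 187 191 187 191
 196 188]
188 [187 190 193 194 194 204 150  86  95  95  88 171 198 193 189 190 192 190
 190 189]
189 [188 191 195 201 171 136 103  92  94 102  96 106 176 205 201 194 194 190
 193 192]
[[313.63 172.85]
 [313.59 175.15]
 [313.46 182.7 ]
 [313.29 192.95]
 [313.45 192.39]
 [313.62 182.14]]
```

Request:
send_rows(deltas=[[0.4,0.012,0.01,0.16,0,0,0],[0.4,0.012,0.01,0.16,0,0,0],[0.4,0.012,0.01,0.16,0,0,0],[0.4,0.012,0.01,0.16,0,0,0]])

```text
clock: 10.9
tcp_pos: [0.5867, 0.0038, 0.1535]
orientation: [2.289, 2.152, -0.0]
contact_force: [-0.1, -0.4, -1.3]
grip_width: 0.0577
```

Request:
send_rows(deltas=[[0.4,0,0,0.03,0,0,0],[0.4,0,0,0.03,0,0,0],[0.4,0,0,0.03,0,0,0]])

```text
clock: 11.15
tcp_pos: [0.5869, 0.0046, 0.1486]
orientation: [2.287, 2.153, 0.0]
contact_force: [-0.1, -0.0, -0.9]
grip_width: 0.0574
```

Request:
send_rows(deltas=[[0.4,0,0,0.02,0,0,0],[0.4,0,0,0.02,0,0,0],[0.4,0,0,0.02,0,0,0]])

```text
clock: 11.4
tcp_pos: [0.5868, 0.0047, 0.1453]
orientation: [-2.287, -2.153, 0.0]
contact_force: [0.1, -0.3, -1.0]
grip_width: 0.0574
```

Request:
send_rows(deltas=[[0.4,0,0,0.02,0,0,0],[0.4,0,0,0.02,0,0,0],[0.4,0,0,0.02,0,0,0]])

```text
clock: 11.65
tcp_pos: [0.5868, 0.0047, 0.1422]
orientation: [-2.287, -2.153, 0.001]
contact_force: [-0.1, -0.4, -0.4]
grip_width: 0.0575
```

Request:
send_rows(deltas=[[0.4,0,0,0.02,0,0,0],[0.4,0,0,0.02,0,0,0],[0.4,0,0,0.02,0,0,0]])

```text
clock: 11.9
tcp_pos: [0.5873, 0.0045, 0.1408]
orientation: [-2.287, -2.153, -0.002]
contact_force: [-4.4, 1.7, 14.0]
grip_width: 0.0573
```

Request:
send_rows(deltas=[[0.4,0,0,0.02,0,0,0],[0.4,0,0,0.02,0,0,0],[0.4,0,0,0.02,0,0,0]])

```text
clock: 12.15
tcp_pos: [0.5875, 0.0046, 0.1394]
orientation: [-2.287, -2.152, -0.004]
contact_force: [-10.4, 2.9, 28.7]
grip_width: 0.0578
```

Request:
send_rows(deltas=[[0.4,0,0,0.02,0,0,0],[0.4,0,0,0.02,0,0,0],[0.4,0,0,0.02,0,0,0]])

```text
clock: 12.4
tcp_pos: [0.5875, 0.0048, 0.1369]
orientation: [-2.286, -2.152, -0.005]
contact_force: [-11.5, 4.2, 33.8]
grip_width: 0.0576
```

Request:
send_rows(deltas=[[0.4,0.004,-0.012,-0.02,0,0,0],[0.4,0.004,-0.012,-0.02,0,0,0],[0.4,0.004,-0.012,-0.02,0,0,0]])

```text
clock: 12.65
tcp_pos: [0.5857, 0.0053, 0.1376]
orientation: [2.287, 2.153, 0.002]
contact_force: [-3.1, 0.8, 10.2]
grip_width: 0.0576
```

Request:
send_rows(deltas=[[0.4,0.003,-0.008,0,0,0,0],[0.4,0.003,-0.008,0,0,0,0],[0.4,0.003,-0.008,0,0,0,0]])

```text
clock: 12.9
tcp_pos: [0.5854, 0.0054, 0.1375]
orientation: [2.286, 2.152, 0.003]
contact_force: [-0.7, -0.4, 7.9]
grip_width: 0.0578
```

Request:
send_rows(deltas=[[0.4,0,-0.01,0,0,0,0],[0.4,0,-0.01,0,0,0,0],[0.4,0,-0.01,0,0,0,0]])

```text
clock: 13.15
tcp_pos: [0.5832, 0.0052, 0.1366]
orientation: [2.287, 2.151, 0.001]
contact_force: [2.8, -2.4, 0.0]
grip_width: 0.0579
```

Request:
send_rows(deltas=[[0.4,0,0,0.02,0,0,0],[0.4,0,0,0.02,0,0,0],[0.4,0,0,0.02,0,0,0]])

```text
clock: 13.4
tcp_pos: [0.5831, 0.005, 0.133]
orientation: [2.286, 2.151, -0.0]
contact_force: [4.5, -4.7, -3.6]
grip_width: 0.0576
```

Request:
send_rows(deltas=[[0.4,-0.008,0.004,0.02,0,0,0],[0.4,-0.008,0.004,0.02,0,0,0],[0.4,-0.008,0.004,0.02,0,0,0]])

```text
clock: 13.65
tcp_pos: [0.5829, 0.0045, 0.1298]
orientation: [2.288, 2.153, -0.001]
contact_force: [3.6, -2.2, -2.7]
grip_width: 0.0578
```

Request:
send_rows(deltas=[[0.4,0,0,0.03,0,0,0],[0.4,0,0,0.03,0,0,0],[0.4,0,0,0.03,0,0,0]])

```text
clock: 13.9
tcp_pos: [0.5831, 0.0045, 0.1254]
orientation: [2.287, 2.153, -0.0]
contact_force: [4.4, -4.1, -3.4]
grip_width: 0.0576
```

Request:
send_rows(deltas=[[0.4,0,0,0.04,0,0,0],[0.4,0,0,0.04,0,0,0],[0.4,0,0,0.04,0,0,0]])

```text
clock: 14.15
tcp_pos: [0.5831, 0.0043, 0.1191]
orientation: [2.287, 2.152, -0.001]
contact_force: [6.2, -4.3, -5.1]
grip_width: 0.0581
```

Request:
send_rows(deltas=[[0.4,-0.008,0.007,0.03,0,0,0],[0.4,-0.008,0.007,0.03,0,0,0],[0.4,-0.008,0.007,0.03,0,0,0]])

```text
clock: 14.4
tcp_pos: [0.5831, 0.004, 0.1145]
orientation: [-2.286, -2.152, 0.002]
contact_force: [0.9, -0.3, -1.9]
grip_width: 0.0576
```

Request:
send_rows(deltas=[[0.4,0,0,0.03,0,0,0],[0.4,0,0,0.03,0,0,0],[0.4,0,0,0.03,0,0,0]])

```text
clock: 14.65
tcp_pos: [0.5834, 0.0039, 0.1104]
orientation: [-2.286, -2.153, 0.001]
contact_force: [0.3, 0.5, -1.2]
grip_width: 0.058
```

Request:
send_rows(deltas=[[0.4,0,0,0.02,0,0,0],[0.4,0,0,0.02,0,0,0],[0.4,0,0,0.02,0,0,0]])

```text
clock: 14.9
tcp_pos: [0.5837, 0.0037, 0.1076]
orientation: [-2.287, -2.153, 0.001]
contact_force: [-0.2, -0.3, -0.5]
grip_width: 0.0577
```

Request:
send_rows(deltas=[[0.4,0,0,0.015,0,0,0],[0.4,0,0,0.015,0,0,0],[0.4,0,0,0.015,0,0,0]])

```text
clock: 15.15
tcp_pos: [0.5839, 0.0036, 0.1055]
orientation: [-2.287, -2.153, 0.0]
contact_force: [-1.0, -0.0, -1.4]
grip_width: 0.0579
```

Request:
send_rows(deltas=[[0.4,0,0,0.012,0,0,0],[0.4,0,0,0.012,0,0,0],[0.4,0,0,0.012,0,0,0]])

```text
clock: 15.4
tcp_pos: [0.5839, 0.0035, 0.1037]
orientation: [-2.287, -2.153, 0.0]
contact_force: [-0.8, -0.8, -1.8]
grip_width: 0.0577
```

Request:
send_rows(deltas=[[0.4,0,0,0.012,0,0,0],[0.4,0,0,0.012,0,0,0],[0.4,0,0,0.012,0,0,0]])

```text
clock: 15.65
tcp_pos: [0.5841, 0.0034, 0.1022]
orientation: [2.288, 2.153, 0.0]
contact_force: [-1.2, -0.8, 0.2]
grip_width: 0.058
```

Request:
send_rows(deltas=[[0.4,0,0,0.012,0,0,0],[0.4,0,0,0.012,0,0,0],[0.4,0,0,0.012,0,0,0]])

```text
clock: 15.9
tcp_pos: [0.5841, 0.0034, 0.1004]
orientation: [2.288, 2.153, 0.0]
contact_force: [-0.3, -0.3, 4.0]
grip_width: 0.0576
```

Request:
send_rows(deltas=[[0.9,0,0,0,0,0,0],[0.9,0,0,0,0,0,0],[0.9,0,0,0,0,0,0],[0.9,0,0,0,0,0,0],[0.9,0,0,-0.68,0,0,0],[0.9,0,0,-0.68,0,0,0],[0.9,0,0,-0.68,0,0,0],[0.9,0,0,-0.68,0,0,0]])

```text
clock: 16.57
tcp_pos: [0.5867, 0.0028, 0.2068]
orientation: [2.285, 2.15, 0.01]
contact_force: [0.8, -0.3, -1.0]
grip_width: 0.0768
```

```bash
python3 - <<'E'
from h import *
o=r.get_obs();print(o["clock"],o["tcp_pos"],o["contact_force"],o["grip_width"])
f=grab("scene");g=grab("top")
a=[f["pixels"][165:225,284:344],g["pixels"][160:220,250:310]]
cv2.imwrite("pics/g3.png",cv2.cvtColor(np.hstack([cv2.resize(x,(400,400),interpolation=cv2.INTER_CUBIC) for x in a]),cv2.COLOR_RGB2BGR))
E
```

```text
16.5667 [0.58671372 0.00281148 0.20680232] [ 0.76103116 -0.25453    -1.01440004] 0.07676364858168352
```

View pics/g3.png

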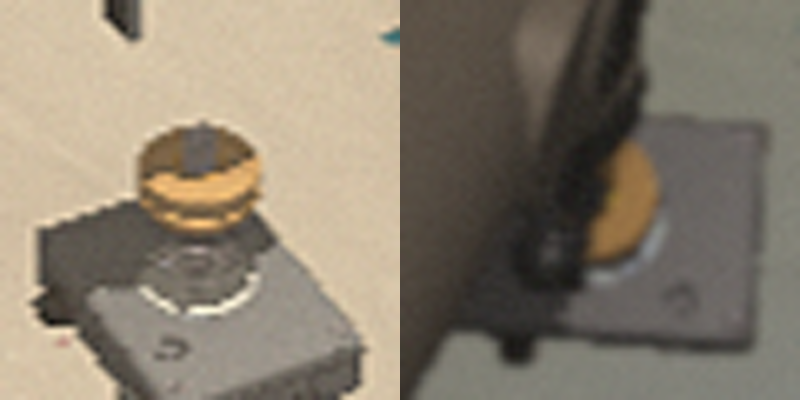

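Pulley lies flat on the plate, around the shaft (crop at (200,180)). Now the washer.

Request:
send_rows(deltas=[[0.9,0.68,-0.331,0,0,0,0],[0.9,0.68,-0.331,0,0,0,0],[0.9,0.68,-0.331,0,0,0,0],[0.9,0.68,-0.331,0,0,0,0]])

```text
clock: 17.0
tcp_pos: [0.5372, 0.1158, 0.1996]
orientation: [-2.273, -2.161, 0.005]
contact_force: [0.2, 0.2, 0.3]
grip_width: 0.0769
```

Request:
send_rows(deltas=[[0.9,0.68,-0.331,0,0,0,0],[0.9,0.68,-0.331,0,0,0,0],[0.9,0.68,-0.331,0,0,0,0],[0.9,0.68,-0.331,0,0,0,0]])

```text
clock: 17.33
tcp_pos: [0.4936, 0.2202, 0.2]
orientation: [-2.274, -2.163, 0.005]
contact_force: [0.2, 0.4, -0.4]
grip_width: 0.0767
```

Request:
send_rows(deltas=[[0.85,0.68,-0.331,0.8,0,0,0],[0.85,0.68,-0.331,0.8,0,0,0],[0.85,0.68,-0.331,0.8,0,0,0],[0.85,0.68,-0.331,0.8,0,0,0],[0.85,0.68,-0.331,0.8,0,0,0],[0.85,0.68,-0.331,0.8,0,0,0],[0.85,0.68,-0.331,0.8,0,0,0]])

```text
clock: 17.92
tcp_pos: [0.4539, 0.3165, 0.0817]
orientation: [2.287, 2.152, -0.003]
contact_force: [0.6, 0.2, 0.7]
grip_width: 0.0725
```

Request:
send_rows(deltas=[[0.8,0,0,0.48,0,0,0],[0.8,0,0,0.48,0,0,0],[0.8,0,0,0.48,0,0,0],[0.8,0,0,0.48,0,0,0],[0.8,0,0,0.48,0,0,0]])

```text
clock: 18.33
tcp_pos: [0.4554, 0.3172, 0.0121]
orientation: [2.289, 2.151, 0.003]
contact_force: [-0.3, 1.3, -0.1]
grip_width: 0.0686
```

Request:
send_rows(deltas=[[0.73,0,0,0.01,0,0,0],[0.73,0,0,0.01,0,0,0],[0.73,0,0,0.01,0,0,0]])

```text
clock: 18.58
tcp_pos: [0.4544, 0.3184, 0.01]
orientation: [-2.287, -2.153, -0.003]
contact_force: [-0.2, -0.2, -0.1]
grip_width: 0.0625
```

Request:
send_rows(deltas=[[0.73,0,0,0.013,0,0,0],[0.73,0,0,0.013,0,0,0],[0.73,0,0,0.013,0,0,0]])

```text
clock: 18.83
tcp_pos: [0.4537, 0.318, 0.0069]
orientation: [-2.287, -2.154, -0.0]
contact_force: [-0.9, -0.2, 1.0]
grip_width: 0.0624
```

Request:
send_rows(deltas=[[0.73,0,0,0.01,0,0,0],[0.73,0,0,0.01,0,0,0],[0.73,0,0,0.01,0,0,0]])

```text
clock: 19.08
tcp_pos: [0.4539, 0.318, 0.0055]
orientation: [-2.287, -2.153, -0.0]
contact_force: [-1.0, -0.8, 4.9]
grip_width: 0.0626
```

Request:
send_rows(deltas=[[0.73,0,0,-0.028,0,0,0],[0.73,0,0,-0.028,0,0,0],[0.4,0,0,-0.028,0,0,0],[0.4,0,0,-0.028,0,0,0],[0.4,0,0,-0.028,0,0,0],[0.4,0,0,-0.028,0,0,0],[0.4,0,0,-0.028,0,0,0]], squeeze=20)

```text
clock: 19.67
tcp_pos: [0.4539, 0.318, 0.0101]
orientation: [-2.287, -2.153, -0.001]
contact_force: [-1.6, -0.4, 8.5]
grip_width: 0.0526
```

Request:
send_rows(deltas=[[0.85,0,0,0,0,0,0],[0.85,0,0,0,0,0,0],[0.85,0,0,0,0,0,0],[0.85,0,0,0,0,0,-0.5],[0.85,0,0,0,0,0,-0.5],[0.85,0,0,0,0,0,-0.5],[0.85,0,0,0,0,0,-0.5],[0.85,0,0,0,0,0,-0.5],[0.85,0,0,0,0,0,-0.5],[0.85,0,0,0,0,0,-0.5],[0.85,0,0,0,0,0,-0.5],[0.85,0,0,0,0,0,-0.5],[0.85,0,0,0,0,0,-0.5],[0.85,0,0,0,0,0,-0.5],[0.85,0,0,0,0,0,-0.5],[0.85,0,0,0,0,0,-0.5],[0.85,0,0,0,0,0,-0.5]])

```text
clock: 21.08
tcp_pos: [0.4538, 0.3176, 0.0094]
orientation: [-0.092, -3.14, -0.0]
contact_force: [-1.1, -0.3, -0.1]
grip_width: 0.0726
```

Request:
send_rows(deltas=[[0.4,0,0,0,0,0,0],[0.4,0,0,0,0,0,0],[0.4,0,0,0,0,0,0],[0.4,0,0,0,0,0,0],[0.4,0,0,0,0,0,0],[0.4,0,0,0,0,0,0]])

```text
clock: 21.58
tcp_pos: [0.4538, 0.3179, 0.0098]
orientation: [0.097, 3.14, -0.0]
contact_force: [-2.0, -0.8, 5.1]
grip_width: 0.052
```

```bash
python3 -c "
from h import *
o=r.get_obs();print(o['clock'],o['joints'].round(2),o['tcp_pos'],o['contact_force'],o['grip_width'])"
```

```text
21.5833 [-0.97  0.63  0.32  2.02 -0.36  0.55  1.11] [0.45378588 0.31785267 0.00976184] [-1.97629217 -0.78558477  5.11496651] 0.051953909391804325
```

Request:
send_rows(deltas=[[0.4,0,0,-0.95,0,0,0],[0.4,0,0,-0.95,0,0,0],[0.4,0,0,-0.95,0,0,0],[0.4,0,0,-0.95,0,0,0],[0.4,0,0,-0.95,0,0,0]], squeeze=25)

```text
clock: 22.0
tcp_pos: [0.4562, 0.3197, 0.1565]
orientation: [0.097, 3.134, 0.01]
contact_force: [0.4, -0.2, 0.1]
grip_width: 0.0519
```

Request:
send_rows(deltas=[[0.4,-0.331,-0.68,-0.2,0,0,0],[0.4,-0.331,-0.68,-0.2,0,0,0],[0.4,-0.331,-0.68,-0.2,0,0,0],[0.4,-0.331,-0.68,-0.2,0,0,0]])

```text
clock: 22.33
tcp_pos: [0.5001, 0.2055, 0.183]
orientation: [0.112, 3.137, -0.003]
contact_force: [-0.1, 0.2, -0.5]
grip_width: 0.0515
```

Request:
send_rows(deltas=[[0.4,-0.331,-0.68,0,0,0,0],[0.4,-0.331,-0.68,0,0,0,0],[0.4,-0.331,-0.68,0,0,0,0],[0.4,-0.331,-0.68,0,0,0,0]])

```text
clock: 22.67
tcp_pos: [0.542, 0.1007, 0.1814]
orientation: [0.111, 3.139, -0.006]
contact_force: [-0.1, -0.2, 0.2]
grip_width: 0.0513
```

Request:
send_rows(deltas=[[0.4,-0.331,-0.68,0,0,0,0],[0.4,-0.331,-0.68,0,0,0,0],[0.4,-0.331,-0.68,0,0,0,0],[0.4,-0.331,-0.68,0,0,0,0],[0.4,-0.331,-0.68,0,0,0,0],[0.4,-0.331,-0.68,0,0,0,0],[0.4,-0.331,-0.68,0,0,0,0]])

```text
clock: 23.25
tcp_pos: [0.5833, 0.0056, 0.1811]
orientation: [-0.091, -3.139, -0.001]
contact_force: [0.5, -0.9, -0.3]
grip_width: 0.052
```

```bash
python3 - <<'E'
from h import *
o=r.get_obs();print(o["clock"],o["tcp_pos"],o["contact_force"],o["grip_width"])
f=grab("scene");g=grab("top")
a=[f["pixels"][155:215,284:344],g["pixels"][160:220,250:310]]
cv2.imwrite("pics/g4.png",cv2.cvtColor(np.hstack([cv2.resize(x,(400,400),interpolation=cv2.INTER_CUBIC) for x in a]),cv2.COLOR_RGB2BGR))
E
```

```text
23.25 [0.58327308 0.00555051 0.18111712] [ 0.45123531 -0.88461105 -0.26386407] 0.05199456747436088
```

View pics/g4.png

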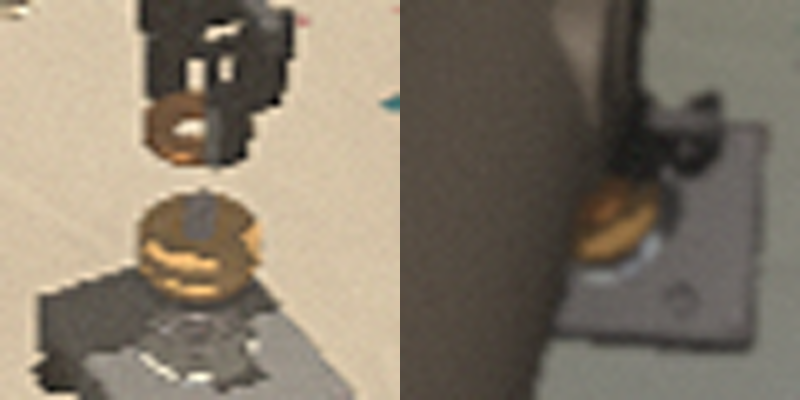

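Washer is held level above the shaft. Descending.

Request:
send_rows(deltas=[[0.4,0,0,0.17,0,0,0],[0.4,0,0,0.17,0,0,0],[0.4,0,0,0.17,0,0,0]])

```text
clock: 23.6
tcp_pos: [0.5828, 0.0045, 0.1557]
orientation: [-0.093, -3.137, 0.0]
contact_force: [0.1, 0.4, -0.5]
grip_width: 0.0518
```

Request:
send_rows(deltas=[[0.4,0,0,0.03,0,0,0],[0.4,0,0,0.03,0,0,0],[0.4,0,0,0.03,0,0,0]])

```text
clock: 23.85
tcp_pos: [0.5842, 0.0036, 0.1525]
orientation: [0.095, 3.14, 0.0]
contact_force: [-0.1, -0.3, -0.2]
grip_width: 0.0518
```

Request:
send_rows(deltas=[[0.4,0,0,0.02,0,0,0],[0.4,0,0,0.02,0,0,0],[0.4,0,0,0.02,0,0,0]])

```text
clock: 24.1
tcp_pos: [0.584, 0.0035, 0.1491]
orientation: [0.095, 3.14, 0.0]
contact_force: [0.5, 0.2, -0.7]
grip_width: 0.0516
```

Request:
send_rows(deltas=[[0.4,0,0,0.02,0,0,0],[0.4,0,0,0.02,0,0,0],[0.4,0,0,0.02,0,0,0]])

```text
clock: 24.35
tcp_pos: [0.5838, 0.0035, 0.1458]
orientation: [-0.095, -3.14, 0.0]
contact_force: [0.1, 0.5, -0.2]
grip_width: 0.0515
```

Request:
send_rows(deltas=[[0.4,0,0,0.02,0,0,0],[0.4,0,0,0.02,0,0,0],[0.4,0,0,0.02,0,0,0]])

```text
clock: 24.6
tcp_pos: [0.5838, 0.0035, 0.1428]
orientation: [-0.095, -3.14, 0.0]
contact_force: [0.1, 0.3, -0.3]
grip_width: 0.0514
```

Request:
send_rows(deltas=[[0.4,0,0,0.02,0,0,0],[0.4,0,0,0.02,0,0,0],[0.4,0,0,0.02,0,0,0]])

```text
clock: 24.85
tcp_pos: [0.5838, 0.0035, 0.1398]
orientation: [-0.095, -3.14, 0.0]
contact_force: [-0.3, 0.2, -0.1]
grip_width: 0.0514
```

Request:
send_rows(deltas=[[0.4,0,0,0.02,0,0,0],[0.4,0,0,0.02,0,0,0],[0.4,0,0,0.02,0,0,0]])

```text
clock: 25.1
tcp_pos: [0.5838, 0.0035, 0.1368]
orientation: [-0.095, -3.14, 0.0]
contact_force: [0.2, 0.0, 0.6]
grip_width: 0.0514
```

Request:
send_rows(deltas=[[0.4,0,0,0.03,0,0,0],[0.4,0,0,0.03,0,0,0],[0.4,0,0,0.03,0,0,0]])

```text
clock: 25.35
tcp_pos: [0.5837, 0.0035, 0.1322]
orientation: [-0.095, -3.14, 0.0]
contact_force: [-1.1, 0.8, 0.2]
grip_width: 0.0514
```

Request:
send_rows(deltas=[[0.4,0,0,0.03,0,0,0],[0.4,0,0,0.03,0,0,0],[0.4,0,0,0.03,0,0,0]])

```text
clock: 25.6
tcp_pos: [0.5838, 0.0035, 0.1277]
orientation: [-0.095, -3.14, 0.0]
contact_force: [-0.1, -0.3, -0.2]
grip_width: 0.0514
```

Request:
send_rows(deltas=[[0.4,0,0,0.015,0,0,0],[0.4,0,0,0.015,0,0,0],[0.4,0,0,0.015,0,0,0]])

```text
clock: 25.85
tcp_pos: [0.5839, 0.0035, 0.1256]
orientation: [-0.095, -3.14, 0.0]
contact_force: [0.3, 0.2, -0.7]
grip_width: 0.0515
```

Request:
send_rows(deltas=[[0.9,0,0,0,0,0,0],[0.9,0,0,0,0,0,0],[0.9,0,0,0,0,0,0],[0.9,0,0,0,0,0,0],[0.9,0,0,-0.5,0,0,0],[0.9,0,0,-0.5,0,0,0],[0.9,0,0,-0.5,0,0,0],[0.9,0,0,-0.5,0,0,0]])

```text
clock: 26.52
tcp_pos: [0.5854, 0.0035, 0.2029]
orientation: [0.095, 3.136, 0.002]
contact_force: [-0.7, -0.2, -1.4]
grip_width: 0.0772
```

Request:
send_rows(deltas=[[0.9,-0.157,-0.67,0,0,0,0],[0.9,-0.157,-0.67,0,0,0,0],[0.9,-0.157,-0.67,0,0,0,0],[0.9,-0.157,-0.67,0,0,0,0]])

```text
clock: 26.85
tcp_pos: [0.6004, -0.105, 0.2001]
orientation: [-0.108, -3.139, 0.006]
contact_force: [-0.8, -0.7, 0.7]
grip_width: 0.0769
```

```bash
python3 - <<'E'
from h import *
o=r.get_obs();print(o["clock"],o["tcp_pos"],o["contact_force"],o["joints"].round(2))
f=grab("scene");g=grab("top")
a=[f["pixels"][160:220,284:344],g["pixels"][160:220,250:310]]
cv2.imwrite("pics/g5.png",cv2.cvtColor(np.hstack([cv2.resize(x,(400,400),interpolation=cv2.INTER_CUBIC) for x in a]),cv2.COLOR_RGB2BGR))
E
```

```text
26.85 [ 0.60037105 -0.10499702  0.20006274] [-0.84402186 -0.66851525  0.68538541] [-0.35  0.46  0.56  1.79 -0.28  0.98  1.83]
```

View pics/g5.png

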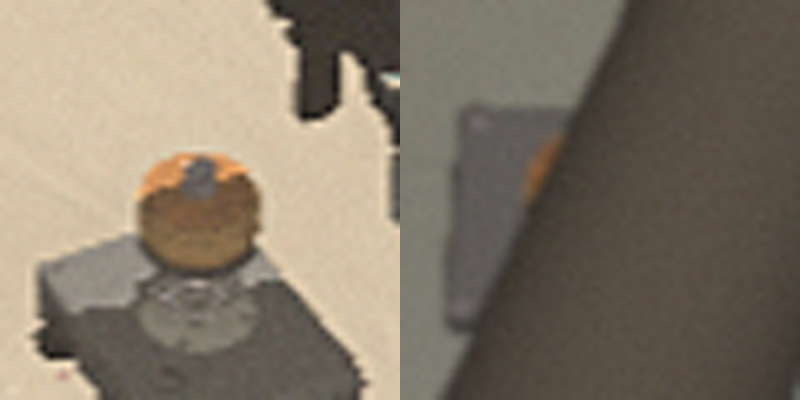

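The washer sits on the pulley around the shaft (crop at (200,180)). On to the cap.

Request:
send_rows(deltas=[[0.9,-0.157,-0.67,0,0,0,0],[0.9,-0.157,-0.67,0,0,0,0],[0.9,-0.157,-0.67,0,0,0,0],[0.9,-0.157,-0.67,0,0,0,0]])

```text
clock: 27.28
tcp_pos: [0.6181, -0.2045, 0.2003]
orientation: [-0.103, -3.139, 0.004]
contact_force: [0.3, -0.3, 0.3]
grip_width: 0.0772
```

Request:
send_rows(deltas=[[0.7,-0.157,-0.67,0,0,0,0.786],[0.7,-0.157,-0.67,0,0,0,0.786],[0.7,-0.157,-0.67,0,0,0,0.786],[0.7,-0.157,-0.67,0,0,0,0.786],[0.7,-0.157,-0.67,0,0,0,0.786],[0.7,-0.157,-0.67,0,0,0,0.786],[0.7,-0.157,-0.67,0,0,0,0.786],[0.7,-0.157,-0.67,0,0,0,0.786],[0.7,-0.157,-0.67,0,0,0,0.786],[0.7,-0.157,-0.67,0,0,0,0.786],[0.7,-0.157,-0.67,0,0,0,0.786],[0.7,-0.157,-0.67,0,0,0,0.786],[0.7,-0.157,-0.67,0,0,0,0.786],[0.7,-0.157,-0.67,0,0,0,0.786],[0.7,-0.157,-0.67,0,0,0,0.786],[0.7,-0.157,-0.67,0,0,0,0.786],[0.7,-0.157,-0.67,0,0,0,0.786],[0.7,-0.157,-0.67,0,0,0,0.786],[0.7,-0.157,-0.67,0,0,0,0.786],[0.7,-0.157,-0.67,0,0,0,0.786]])

```text
clock: 28.95
tcp_pos: [0.6371, -0.2983, 0.1991]
orientation: [-2.994, -0.94, 0.001]
contact_force: [-0.9, -0.7, -0.8]
grip_width: 0.0599
```

```bash
python3 - <<'E'
from h import *
from scipy.spatial.transform import Rotation as Ro
o=r.get_obs();print(o["clock"],o["tcp_pos"],o["contact_force"],o["joints"].round(2),o["grip_width"]);print(Ro.from_rotvec(o["orientation"]).as_matrix().round(3))
f=grab("scene");g=grab("top")
a=[f["pixels"][235:295,353:413],g["pixels"][150:210,343:403]]
cv2.imwrite("pics/g6.png",cv2.cvtColor(np.hstack([cv2.resize(x,(400,400),interpolation=cv2.INTER_CUBIC) for x in a]),cv2.COLOR_RGB2BGR))
E
```

```text
28.95 [ 0.63705532 -0.29828705  0.19908204] [-0.89392028 -0.65249403 -0.80798144] [-0.3   0.85  1.13  1.57 -0.81  1.25  0.01] 0.059941973704796786
[[ 0.82   0.572 -0.001]
 [ 0.572 -0.82   0.003]
 [ 0.001 -0.003 -1.   ]]
```

View pics/g6.png

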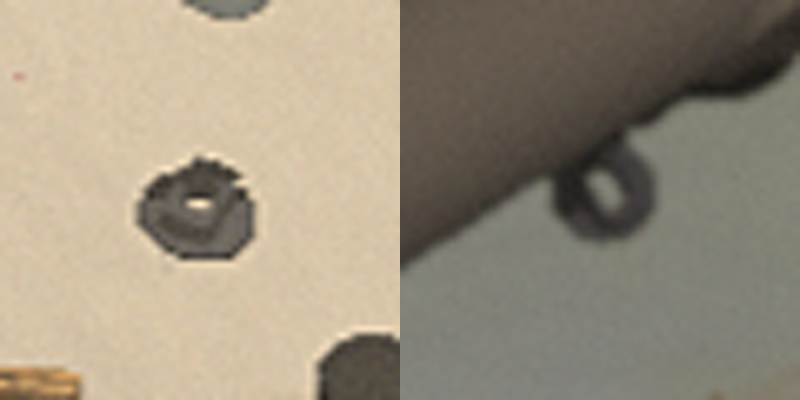

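Request:
send_rows(deltas=[[0.7,0,0,0.65,0,0,0],[0.7,0,0,0.65,0,0,0],[0.7,0,0,0.65,0,0,0],[0.7,0,0,0.65,0,0,0]])

```text
clock: 29.38
tcp_pos: [0.6347, -0.2983, 0.0985]
orientation: [-2.988, -0.949, 0.008]
contact_force: [-0.2, 0.4, 0.0]
grip_width: 0.0597
```

Request:
send_rows(deltas=[[0.7,0,0,0.55,0,0,0],[0.7,0,0,0.55,0,0,0],[0.7,0,0,0.55,0,0,0],[0.7,0,0,0.55,0,0,0],[0.7,0,0,0.55,0,0,0]], squeeze=20)

```text
clock: 29.8
tcp_pos: [0.6377, -0.303, 0.0242]
orientation: [2.992, 0.946, 0.003]
contact_force: [-0.3, -0.4, 0.5]
grip_width: 0.0602
```

Request:
send_rows(deltas=[[0.1,0,0,0,0,0,0],[0.1,0,0,0,0,0,0],[0.1,0,0,0,0,0,0],[0.1,0,0,0,0,0,0],[0.1,0,0,0,0,0,0],[0.1,0,0,0,0,0,0],[0.1,0,0,0,0,0,0],[0.1,0,0,0,0,0,0],[0.1,0,0,0,0,0,0],[0.1,0,0,0,0,0,0]])

```text
clock: 30.63
tcp_pos: [0.6373, -0.3024, 0.0231]
orientation: [2.994, 0.946, 0.004]
contact_force: [-1.1, 1.0, 6.8]
grip_width: 0.0243
```

Request:
send_rows(deltas=[[0.1,0,0,0,0,0,0],[0.1,0,0,-1,0,0,0],[0.1,0,0,-1,0,0,0],[0.1,0,0,-1,0,0,0],[0.1,0,0,-1,0,0,0],[0.1,0,0,-1,0,0,0]], squeeze=60)

```text
clock: 31.13
tcp_pos: [0.6383, -0.3045, 0.1785]
orientation: [2.989, 0.943, 0.011]
contact_force: [0.3, -0.3, 0.3]
grip_width: 0.0223
```

Request:
send_rows(deltas=[[0.1,0.438,-0.938,-0.2,0,0,0],[0.1,0.438,-0.938,-0.2,0,0,0],[0.1,0.438,-0.938,-0.2,0,0,0],[0.1,0.438,-0.938,-0.2,0,0,0],[0.1,0.438,-0.938,-0.2,0,0,0]])

```text
clock: 31.55
tcp_pos: [0.6102, -0.1403, 0.2004]
orientation: [-2.986, -0.959, -0.001]
contact_force: [0.4, -0.4, -1.8]
grip_width: 0.0223
```

Request:
send_rows(deltas=[[0.1,0.438,-0.938,0,0,0,0.213],[0.1,0.438,-0.938,0,0,0,0.213],[0.1,0.438,-0.938,0,0,0,0.213],[0.1,0.438,-0.938,0,0,0,0.213],[0.1,0.438,-0.938,0,0,0,0.213],[0.1,0.438,-0.938,0,0,0,0.213],[0.1,0.438,-0.938,0,0,0,0.213],[0.1,0.438,-0.938,0,0,0,0.213],[0.1,0.438,-0.938,0,0,0,0.213],[0.1,0.438,-0.938,0,0,0,0.213]])

```text
clock: 32.38
tcp_pos: [0.5822, 0.0035, 0.2008]
orientation: [-3.14, 0.09, -0.0]
contact_force: [0.8, -0.0, -0.7]
grip_width: 0.0222
```

```bash
python3 - <<'E'
from h import *
from scipy.spatial.transform import Rotation as Ro
o=r.get_obs();print(o["clock"],o["tcp_pos"],o["contact_force"],o["joints"].round(2),o["grip_width"]);print(Ro.from_rotvec(o["orientation"]).as_matrix().round(3))
f=grab("scene");g=grab("top")
a=[f["pixels"][150:210,284:344],g["pixels"][160:220,250:310]]
cv2.imwrite("pics/g7.png",cv2.cvtColor(np.hstack([cv2.resize(x,(400,400),interpolation=cv2.INTER_CUBIC) for x in a]),cv2.COLOR_RGB2BGR))
E
```

```text
32.3833 [0.58219325 0.0034502  0.20084744] [ 0.82195293 -0.01125321 -0.66869387] [-0.98  0.85  1.4   1.88 -0.9   1.25 -0.9 ] 0.022153512551783577
[[ 0.998 -0.057  0.   ]
 [-0.057 -0.998  0.   ]
 [ 0.    -0.    -1.   ]]
```

View pics/g7.png

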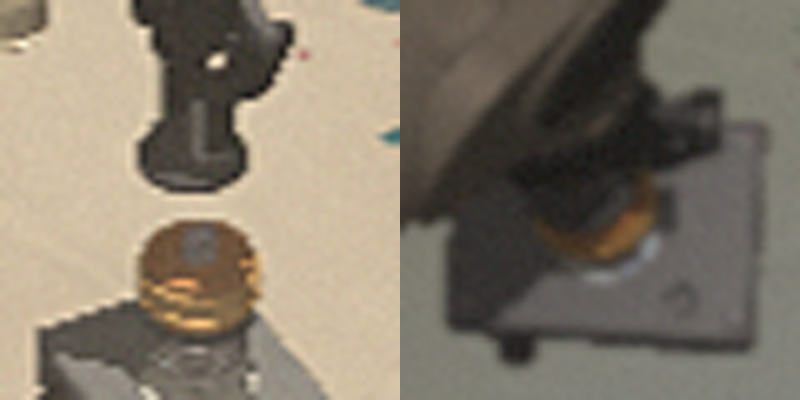

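Cap is held level, but joint 3 is near its limit (1.40 of 1.46). I'll flip the tool by half a turn, which the slot allows. The cap also seems a few mm off the shaft line, so I'll measure that after the flip.

Request:
send_rows(deltas=[[0.1,0,0,0,0,0,-0.5],[0.1,0,0,0,0,0,-0.5],[0.1,0,0,0,0,0,-0.5],[0.1,0,0,0,0,0,-0.5],[0.1,0,0,0,0,0,-0.5],[0.1,0,0,0,0,0,-0.5],[0.1,0,0,0,0,0,-0.5],[0.1,0,0,0,0,0,-0.5],[0.1,0,0,0,0,0,-0.5],[0.1,0,0,0,0,0,-0.5],[0.1,0,0,0,0,0,-0.5],[0.1,0,0,0,0,0,-0.5],[0.1,0,0,0,0,0,-0.5]])

```text
clock: 33.57
tcp_pos: [0.5822, 0.0035, 0.2011]
orientation: [-2.278, -2.164, -0.001]
contact_force: [-0.3, -0.1, -0.0]
grip_width: 0.0222
```

Request:
send_rows(deltas=[[0.1,0,0,0,0,0,-0.5],[0.1,0,0,0,0,0,-0.5],[0.1,0,0,0,0,0,-0.5],[0.1,0,0,0,0,0,-0.5],[0.1,0,0,0,0,0,-0.5],[0.1,0,0,0,0,0,-0.5],[0.1,0,0,0,0,0,-0.5],[0.1,0,0,0,0,0,-0.5],[0.1,0,0,0,0,0,-0.5],[0.1,0,0,0,0,0,-0.5],[0.1,0,0,0,0,0,-0.5],[0.1,0,0,0,0,0,-0.5],[0.1,0,0,0,0,0,-0.5],[0.1,0,0,0,0,0,-0.5],[0.1,0,0,0,0,0,-0.5],[0.1,0,0,0,0,0,-0.5]])

```text
clock: 34.9
tcp_pos: [0.5822, 0.0037, 0.2008]
orientation: [0.094, 3.14, 0.0]
contact_force: [-0.3, -0.6, -1.9]
grip_width: 0.022
```

```bash
python3 - <<'E'
from h import *
from scipy.spatial.transform import Rotation as Ro
o=r.get_obs();print(o["clock"],o["tcp_pos"],o["contact_force"],o["joints"].round(2),o["grip_width"]);print(Ro.from_rotvec(o["orientation"]).as_matrix().round(3))
f=grab("scene");g=f["pixels"].astype(float).mean(2)
for v in range(168,184):print(v,g[v,298:332].astype(int))
x,y,z=o["tcp_pos"];print(proj(f,[[x,y,z-.020],[x,y,z-.017],[.584,.0035,.139]]).round(2))
cv2.imwrite("pics/g8.png",cv2.cvtColor(cv2.resize(f["pixels"][150:210,284:344],(500,500),interpolation=cv2.INTER_CUBIC),cv2.COLOR_RGB2BGR))
E
```

```text
34.9 [0.58217285 0.0037326  0.20078971] [-0.33100369 -0.55968744 -1.93004549] [-0.6   0.42  0.64  1.86 -0.3   0.96  1.68] 0.022021033924812174
[[-0.998  0.06   0.   ]
 [ 0.06   0.998  0.   ]
 [-0.     0.    -1.   ]]
168 [195 189 194 189 194 191 191 194 208 148  60  64  68  71  75 104  82  54
  60  58  57  44 106 181 200 194 191 191 192 191 193 193 191 193]
169 [198 195 198 193 195 191 192 196 214 146  57  64  65  62  77  99  80  56
  56  58  60  56  60 172 202 194 192 191 192 192 192 191 192 193]
170 [190 193 198 196 196 192 200 204 152  66  63  61  73  62  73 103  81  55
  59  61  58  58  51  86 167 201 194 194 194 192 190 192 193 194]
171 [196 191 195 193 191 198 200 151  74  57  66  67  70  64  88 106  81  57
  58  61  49  63  64  53 166 204 194 193 189 192 193 188 187 193]
172 [192 196 196 194 196 197 205 155  63  63  65  71  64  66  88 106  82  52
  58  68  73  67  64  54 104 178 196 196 191 189 191 191 189 190]
173 [190 192 194 198 195 195 205 151  60  63  66  67  69  66  73 100  97  80
  80  82  66  71  69  47  97 171 195 192 193 192 192 190 189 190]
174 [193 195 197 192 197 1
[... 755 characters left out ...]
97 202 198
 195 199 199 194 190 192 191 190 193 189 191 193 187 190 191 186]
180 [191 192 192 192 191 193 191 191 195 193 194 192 195 194 196 198 197 199
 199 189 193 195 189 187 192 189 188 191 193 192 191 192 192 190]
181 [190 192 191 193 195 194 194 192 190 192 196 193 196 195 196 190 194 195
 200 195 190 192 190 189 192 191 191 193 192 193 188 195 189 189]
182 [190 192 193 197 192 193 194 193 193 193 195 200 201 206 205 206 205 204
 201 206 202 197 194 189 190 186 187 193 192 195 190 189 194 193]
183 [192 194 191 192 190 189 188 192 195 198 205 174 118  95  92  99  99  99
 108 124 176 203 199 192 189 190 188 190 188 190 191 192 196 192]
[[312.59 171.87]
 [312.6  171.1 ]
 [312.96 182.28]]
```

View pics/g8.png

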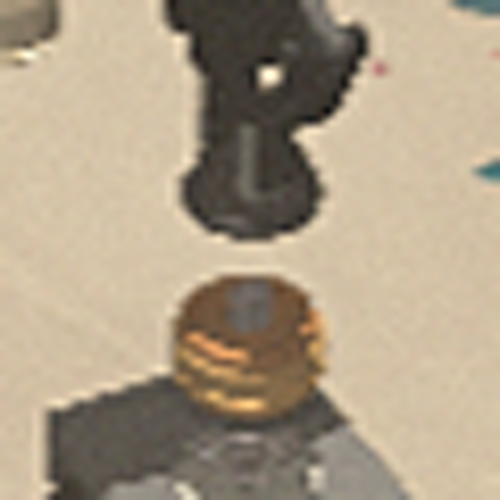

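Bias check: flange centre is at u=313.75 and the shaft at 313.5, and the flipped pair of views gives a scene bias of about +0.5 px. So the cap is over the shaft within about 1 mm. Descending.

Request:
send_rows(deltas=[[0.1,0,0,0.2,0,0,0],[0.1,0,0,0.2,0,0,0],[0.1,0,0,0.2,0,0,0],[0.1,0,0,0.2,0,0,0]])

```text
clock: 35.28
tcp_pos: [0.5823, 0.0039, 0.1713]
orientation: [-0.091, -3.14, 0.001]
contact_force: [-0.3, -0.7, -0.2]
grip_width: 0.0219
```

Request:
send_rows(deltas=[[0.1,0,0,0.03,0,0,0],[0.1,0,0,0.03,0,0,0],[0.1,0,0,0.03,0,0,0]])

```text
clock: 35.53
tcp_pos: [0.5824, 0.0041, 0.1666]
orientation: [0.09, 3.14, 0.0]
contact_force: [-0.2, -0.0, -0.0]
grip_width: 0.0219
```

Request:
send_rows(deltas=[[0.1,0,0,0.025,0,0,0],[0.1,0,0,0.025,0,0,0],[0.1,0,0,0.025,0,0,0]])

```text
clock: 35.78
tcp_pos: [0.5821, 0.0041, 0.1624]
orientation: [-0.09, -3.14, -0.0]
contact_force: [-0.2, -0.2, -0.9]
grip_width: 0.0223
```

Request:
send_rows(deltas=[[0.1,0,0,0.025,0,0,0],[0.1,0,0,0.025,0,0,0],[0.1,0,0,0.025,0,0,0]])

```text
clock: 36.03
tcp_pos: [0.5821, 0.004, 0.1585]
orientation: [-0.09, -3.14, 0.0]
contact_force: [-0.6, 0.0, -0.4]
grip_width: 0.0224
```

Request:
send_rows(deltas=[[0.1,0,0,0.02,0,0,0],[0.1,0,0,0.02,0,0,0],[0.1,0,0,0.02,0,0,0]])

```text
clock: 36.28
tcp_pos: [0.582, 0.0037, 0.1555]
orientation: [-0.09, -3.14, 0.001]
contact_force: [-0.5, -1.9, -1.2]
grip_width: 0.0223
```

Request:
send_rows(deltas=[[0.1,0,0,0.02,0,0,0],[0.1,0,0,0.02,0,0,0],[0.1,0,0,0.02,0,0,0]])

```text
clock: 36.53
tcp_pos: [0.582, 0.0036, 0.1525]
orientation: [-0.09, -3.14, 0.001]
contact_force: [0.7, -2.7, -1.7]
grip_width: 0.022
```

Request:
send_rows(deltas=[[0.1,0,0,0.02,0,0,0],[0.1,0,0,0.02,0,0,0],[0.1,0,0,0.02,0,0,0]])

```text
clock: 36.78
tcp_pos: [0.5821, 0.0036, 0.1495]
orientation: [-0.09, -3.14, 0.001]
contact_force: [-0.2, -3.7, -2.2]
grip_width: 0.0223
```

Request:
send_rows(deltas=[[0.1,0,-0.008,0.02,0,0,0],[0.1,0,-0.008,0.02,0,0,0],[0.1,0,-0.008,0.02,0,0,0]])

```text
clock: 37.03
tcp_pos: [0.5819, 0.0035, 0.1464]
orientation: [-0.089, -3.14, -0.001]
contact_force: [-0.0, -0.9, -0.9]
grip_width: 0.0222
```

Request:
send_rows(deltas=[[0.1,0,0,0.013,0,0,0],[0.1,0,0,0.013,0,0,0],[0.1,0,0,0.013,0,0,0]])

```text
clock: 37.28
tcp_pos: [0.5821, 0.0034, 0.1447]
orientation: [-0.089, -3.14, -0.001]
contact_force: [0.1, 0.3, -0.4]
grip_width: 0.0222
```

Request:
send_rows(deltas=[[0.1,0,0,0.013,0,0,0],[0.1,0,0,0.013,0,0,0],[0.1,0,0,0.013,0,0,0]])

```text
clock: 37.53
tcp_pos: [0.5824, 0.0033, 0.1431]
orientation: [0.09, 3.14, 0.001]
contact_force: [0.4, 1.6, 2.4]
grip_width: 0.0223
```

Request:
send_rows(deltas=[[0.1,0,0,0.02,0,0,0],[0.1,0,0,0.02,0,0,0],[0.1,0,0,0.02,0,0,0]])

```text
clock: 37.78
tcp_pos: [0.5825, 0.0032, 0.1401]
orientation: [0.09, 3.14, 0.001]
contact_force: [-0.2, 2.6, 4.8]
grip_width: 0.0221
```

Request:
send_rows(deltas=[[0.1,0,0,0.02,0,0,0],[0.1,0,0,0.02,0,0,0],[0.1,0,0,0.02,0,0,0]])

```text
clock: 38.03
tcp_pos: [0.5826, 0.0032, 0.1372]
orientation: [0.09, 3.14, 0.001]
contact_force: [-0.7, 1.5, 6.9]
grip_width: 0.0221
```

Request:
send_rows(deltas=[[0.1,0,0,0.02,0,0,0],[0.1,0,0,0.02,0,0,0],[0.1,0,0,0.02,0,0,0]])

```text
clock: 38.28
tcp_pos: [0.5826, 0.0032, 0.1344]
orientation: [0.09, 3.14, 0.001]
contact_force: [-1.6, 1.2, 8.6]
grip_width: 0.0222
```

Request:
send_rows(deltas=[[0.1,0,0,0.02,0,0,0],[0.1,0,0,0.02,0,0,0],[0.1,0,0,0.02,0,0,0]])

```text
clock: 38.53
tcp_pos: [0.5826, 0.0032, 0.1316]
orientation: [0.09, 3.139, 0.001]
contact_force: [-2.2, 2.3, 10.5]
grip_width: 0.0221
```

Request:
send_rows(deltas=[[0.1,0,0,0.022,0,0,0],[0.1,0,0,0.022,0,0,0],[0.1,0,0,0.022,0,0,0],[0.1,0,0,0.022,0,0,0],[0.1,0,0,0.022,0,0,0],[0.1,0,0,0.022,0,0,0]])

```text
clock: 39.03
tcp_pos: [0.5827, 0.0032, 0.1286]
orientation: [0.09, 3.139, 0.002]
contact_force: [-2.1, 0.9, 11.1]
grip_width: 0.0226
```

```bash
python3 - <<'E'
from h import *
o=r.get_obs();print(o["clock"],o["tcp_pos"],o["contact_force"],o["joints"].round(2),o["grip_width"])
f=grab("scene");g=grab("top")
a=[f["pixels"][165:215,289:339],g["pixels"][160:220,250:310]]
cv2.imwrite("pics/g9.png",cv2.cvtColor(np.hstack([cv2.resize(x,(400,400),interpolation=cv2.INTER_CUBIC) for x in a]),cv2.COLOR_RGB2BGR))
E
```

```text
39.0333 [0.58269004 0.00317861 0.12858314] [-2.08762237  0.9185042  11.1312892 ] [-0.55  0.52  0.58  1.91 -0.38  0.82  1.75] 0.022609821597306356
```

Request:
send_rows(deltas=[[0.1,0,0,0.007,0,0,0],[0.1,0,0,0.007,0,0,0],[0.1,0,0,0.007,0,0,0],[0.1,0,0,0.007,0,0,0],[0.1,0,0,0.007,0,0,0],[0.1,0,0,0.007,0,0,0],[0.1,0,0,0.007,0,0,0],[0.1,0,0,0.007,0,0,0],[0.1,0,0,0.007,0,0,0],[0.1,0,0,0.007,0,0,0],[0.1,0,0,0.007,0,0,0],[0.1,0,0,0.007,0,0,0]])

```text
clock: 40.13
tcp_pos: [0.5827, 0.0032, 0.1276]
orientation: [0.09, 3.139, 0.002]
contact_force: [-2.8, 2.2, 12.5]
grip_width: 0.0224
```

Request:
send_rows(deltas=[[0.1,0,0,0,0,0,0],[0.1,0,0,0,0,0,0],[0.1,0,0,0,0,0,0],[0.1,0,0,0,0,0,0],[0.1,0,0,0,0,0,0],[0.1,0,0,0,0,0,0],[0.1,0,0,0,0,0,0],[0.1,0,0,0,0,0,0],[0.1,0,0,0,0,0,0],[0.1,0,0,0,0,0,0],[0.1,0,0,0,0,0,0],[0.1,0,0,0,0,0,0],[0.1,0,0,0,0,0,0],[0.1,0,0,0,0,0,0]])

```text
clock: 41.3
tcp_pos: [0.5827, 0.0032, 0.1276]
orientation: [0.09, 3.139, 0.002]
contact_force: [-2.8, 1.2, 12.3]
grip_width: 0.022
```

Request:
send_rows(deltas=[[0.1,0,0,0,0,0,0],[0.1,0,0,0,0,0,0],[0.1,0,0,0,0,0,0],[0.1,0,0,0,0,0,0],[0.1,0,0,0,0,0,0],[0.1,0,0,0,0,0,0],[0.1,0,0,0,0,0,0],[0.1,0,0,0,0,0,0],[0.1,0,0,0,0,0,0],[0.1,0,0,0,0,0,0],[0.1,0,0,0,0,0,0],[0.1,0,0,0,0,0,0],[0.1,0,0,0,0,0,0],[0.1,0,0,0,0,0,0],[0.1,0,0,0,0,0,0],[0.1,0,0,0,0,0,0],[0.1,0,0,0,0,0,0],[0.1,0,0,0,0,0,0]])

```text
clock: 42.8
tcp_pos: [0.5827, 0.0032, 0.1276]
orientation: [0.09, 3.139, 0.002]
contact_force: [-2.9, 2.4, 12.1]
grip_width: 0.0223
```

```bash
python3 - <<'E'
from h import *
b=cv2.cvtColor(cv2.imread("pics/g9.png"),cv2.COLOR_BGR2RGB)[:, :400].astype(int)
print("col u~313 (v,R-B):",[(round(165-.5+y/8,1),int(b[y,188:200,0].mean()-b[y,188:200,2].mean())) for y in range(120,380,8)])
c=cv2.cvtColor(cv2.imread("pics/g3.png"),cv2.COLOR_BGR2RGB)[:, :400].astype(int)
print("before:",[(round(165-.5+y/6.67,1),int(c[y,188:200,0].mean()-c[y,188:200,2].mean())) for y in range(180,260,7)])
f=grab("scene");print(proj(f,[[.584,.0035,z] for z in(.097,.081)]))
o=r.get_obs();print(o["clock"],o["tcp_pos"],o["contact_force"])
E
```

```text
col u~313 (v,R-B): [(179.5, 10), (180.5, 13), (181.5, 12), (182.5, 13), (183.5, 16), (184.5, 17), (185.5, 15), (186.5, 13), (187.5, 13), (188.5, 15), (189.5, 16), (190.5, 14), (191.5, 12), (192.5, 13), (193.5, 13), (194.5, 10), (195.5, 6), (196.5, 30), (197.5, 90), (198.5, 98), (199.5, 61), (200.5, 47), (201.5, 86), (202.5, 88), (203.5, 30), (204.5, 8), (205.5, 14), (206.5, 17), (207.5, 18), (208.5, 19), (209.5, 20), (210.5, 21), (211.5, 11)]
before: [(191.5, 86), (192.5, 119), (193.6, 119), (194.6, 92), (195.7, 52), (196.7, 43), (197.8, 118), (198.8, 74), (199.9, 23), (200.9, 10), (202.0, 22), (203.0, 18)]
[[312.79017398 192.53238021]
 [312.72881779 196.34597078]]
42.85 [0.58267697 0.00315711 0.12759005] [-1.97007261  2.32371525 11.50298335]
```

```bash
python3 -c "
from bench import r
print(r.hand_in())"
```

```text
the job is handed in; nothing more can be done
None
```

I built up the clutch and handed the job in at about 43 s. The gripper was still holding the cap down with its slot over the shaft's flats, but `hand_in()` gave no verdict.

- **Push:** it read 12.5, 12.3 and 12.1 N over about 3.7 s, and 11.5 N in the last reading before hand-in. The tool height stayed at 0.1276 m throughout.
- **Plate travel:** about 16 mm by tool height. The scene camera gave about 17 mm, from the pulley rim dropping 4 px, but that frame was taken before the last 1 mm of push. Both lie within 13–23 mm, so the groove is clear and the spring is not solid.
- **Pulley:** my first three grips on the table pushed up on the arm, with up to 45 N at the wrist. The worst was probably the fingertips wedging in the V groove. Lowering it onto the shaft also reached about 34 N until I shifted it sideways. It ended up flat on the plate.
- **Washer and cap:** the washer went on without trouble. I turned the cap half a turn because one arm joint was close to its limit. It went down with only about 4 N of sideways force, and 2–3 N remained during the hold.
- **Not checked:** the final stack was not viewed, because the 12-picture limit was reached. I did not measure the bystanders at the end, and no move was planned to touch them.

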